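# Lay the round driver boards in their lamp housings

## Task

On the assembly bench lie four round circuit boards and four round aluminium lamp housings, in four sizes. Lay each round board flat, component side up, in the housing of its own size (the smallest board in the smallest housing, and so on up to the largest), lowering it in rather than dropping it. Leave the square board where it lies.

Things in the scene. Friction and masses are not known exactly. Their poses are not given: they have to be found in the camera images.
- board_s: the smallest round green circuit board, 44 mm in diameter, 3 mm thick, about 40 g; at its centre stands a black block with a yellow band, 22 x 22 mm (sides along the board's x and y), 3 to 34 mm above the underside: grip this from above; other components are under 9 mm high. Origin: centre of the underside, z up out of the component side. Loose, flat on the bench (z = 0), any yaw.
- board_m: the second smallest round green circuit board, 61 mm in diameter, 3 mm thick, about 55 g; at its centre stands a black block with a yellow band, 22 x 22 mm (sides along the board's x and y), 3 to 34 mm above the underside: grip this from above; other components are under 9 mm high. Origin: centre of the underside, z up out of the component side. Loose, flat on the bench (z = 0), any yaw.
- board_l: the second largest round green circuit board, 78 mm in diameter, 3 mm thick, about 70 g; at its centre stands a black block with a yellow band, 22 x 22 mm (sides along the board's x and y), 3 to 34 mm above the underside: grip this from above; other components are under 9 mm high. Origin: centre of the underside, z up out of the component side. Loose, flat on the bench (z = 0), any yaw.
- board_xl: the largest round green circuit board, 95 mm in diameter, 3 mm thick, about 90 g; at its centre stands a black block with a yellow band, 22 x 22 mm (sides along the board's x and y), 3 to 34 mm above the underside: grip this from above; other components are under 9 mm high. Origin: centre of the underside, z up out of the component side. Loose, flat on the bench (z = 0), any yaw.
- housing_s: the smallest round lamp housing, a shallow ribbed grey aluminium dish: inner diameter 60 mm, 73 mm over the ribs, rim 12 mm and inner floor 4 mm above its underside, about 216 g. Origin: centre of its underside, z up. Loose, open side up on the bench (z = 0). Made for the 44 mm board, which lies in it with 8 mm to spare all round; the next larger board does not go in.
- housing_m: the second smallest round lamp housing, a shallow ribbed grey aluminium dish: inner diameter 77 mm, 90 mm over the ribs, rim 12 mm and inner floor 4 mm above its underside, about 242 g. Origin: centre of its underside, z up. Loose, open side up on the bench (z = 0). Made for the 61 mm board, which lies in it with 8 mm to spare all round; the next larger board does not go in.
- housing_l: the second largest round lamp housing, a shallow ribbed grey aluminium dish: inner diameter 94 mm, 107 mm over the ribs, rim 12 mm and inner floor 4 mm above its underside, about 267 g. Origin: centre of its underside, z up. Loose, open side up on the bench (z = 0). Made for the 78 mm board, which lies in it with 8 mm to spare all round; the next larger board does not go in.
- housing_xl: the largest round lamp housing, a shallow ribbed grey aluminium dish: inner diameter 111 mm, 124 mm over the ribs, rim 12 mm and inner floor 4 mm above its underside, about 292 g. Origin: centre of its underside, z up. Loose, open side up on the bench (z = 0). Made for the 95 mm board, which lies in it with 8 mm to spare all round; the next larger board does not go in.
- square_board: a square green circuit board, 60 x 60 mm, 3 mm thick, not part of the job; at its centre stands a black block with a yellow band, 22 x 22 mm (sides along the board's x and y), 3 to 34 mm above the underside; other components are under 9 mm high. Origin: centre of the underside, z up out of the component side. Loose, flat on the bench (z = 0), any yaw.
Things that resemble listed ones, but are neither listed nor needed, are in the scene too. Leave any orange look-alike of the housing_xl alone. Leave any pink look-alike of the board_m alone.

How it is judged:
By the outcome, as a careful person would: the job done as asked, in the order asked, and still so for the second after the job is handed in, with the robot touching nothing.
It also fails if it takes over 96 s, if anything falls off the work surface, if the arm or the gripper's body presses on something with over 40 N, if the wrist force passes 120 N, or if a joint passes its speed limit or range.

## Robot

A 7-joint arm with a two-finger parallel gripper is mounted at the origin on the work surface. World frame = base frame: x ahead of the robot, y to its left, z up, the work surface at z = 0. Lengths are in m, angles in rad, forces in N, time in s.
With the tool pointing down it reaches from about 0.425 to 0.875 m from the base axis. Payload 4.7 kg.
Tool frame: the origin (TCP) lies on the mounting face of the last link; the fingertips stand 182 mm ahead of it and the grasp point (between the pads) lies ahead of it (ctrl.grip_point_offset is the z of the grasp point in the tool frame, in m); z points along the fingers, y is the line along which they close (so a half turn about z gives the same grasp; the last joint's range is limited). The gripper opens to 87 mm and grips with 3 to 60 N. Pads are 19 mm wide; open, the fingers measure 117 mm over their backs; the gripper's body (75 mm by 190 mm) begins 51 mm behind the grasp point.
Start: joints at [1.184, 0.321, -0.07, 1.45, 0.023, 1.371, -0.057], TCP at [0.254, -0.598, 0.405] pointing down, gripper open.
Joint ranges: [-2.86, 2.86], [-0.3, 2.09], [-1.38, 1.24], [0.06, 2.45], [-1.56, 4.7], [0.09, 2.05], [-2.69, 2.69]. Speed limits (rad/s): [2.57, 2.57, 3.14, 3.14, 3.14, 3.14, 3.14].

## Interface

Orientations are given as a rotation vector (axis times angle).
In Python, from bench import ctrl gives the robot as it stands.
- The arm moves only by the tool nudge_tcp, called after "Request:" as a command line: name --pt "numbers of a row" for each row, then --argument value for the rest. Schema: {"type":"object","properties":{"motion":{"type":"array","items":{"type":"object","properties":{"pos":{"type":"array","items":{"type":"number"},"minItems":3,"maxItems":3},"yaw":{"type":"number"},"aperture":{"type":"number"}},"additionalProperties":false,"required":["aperture"]},"minItems":1,"maxItems":20},"grip_n":{"type":"number"},"only":{"type":"string"},"quiet":{"type":"boolean"},"lines":{"type":"string"}},"required":["motion"],"additionalProperties":false}. motion is a list of rows, 1 to 20 of them, each an object with the fields pos (a list: dx, dy, dz in a scale on which 1.0 is 0.75 m), yaw (a turn about the tool's z in a scale on which 1.0 is 2 pi rad), aperture (the opening from 0.0 (shut) to 1.0 (fully open)); a field left out counts as zero (the opening has to be given); each row is the pose to reach, as a shift and turn from the pose commanded when the call began, along the tool's axes at that moment; what a row does not reach only later rows make up. A row lasts 1/10 s, in which the tool goes at most 0.05 m and 0.15 rad, less where a joint would pass 70% of its speed; a pose out of reach is approached as far as the arm can. The fingers move at their own pace and stop on an object; grip_n is the grip in N (left out, the last holds). Time passes only in rows, so rows that do not move let the fingers close. The tool returns the time, the measured TCP pose, the force, the opening and the grip force at its end. only (a regular expression) keeps the lines of the reply that match it, lines (a string "A,B") keeps lines A to B, and quiet returns only ok. Input that does not fit is refused with a message, and nothing moves.
- ctrl.get_state(): the state, without advancing time (a new reading comes with each control period).
- ctrl.get_image(name): name is "side" or "top" or "wrist"; returns (picture, depth): 384x512x3 uint8, red, green, blue; 384x512 float32, m along the optical axis (not along the pixel's ray), 0 where there is no reading.
- ctrl.camera_model(name): a dict with "vertical_fov" (degrees; the focal length in pixels is half the picture's height over the tangent of half this angle, whatever the lens; pixels are square), "cx", "cy" (the principal point, pixels), "rvec" (rotation vector, rad) and "tvec" (3), from world to camera coordinates, as OpenCV has them; the wrist camera has in their place "hand_eye" (4x4, takes a point from camera to tool coordinates, whose origin is the TCP and whose axes are the flange's). Camera axes: x right, y down, z forward; pixel columns grow to the right and rows downward; lengths in m; the calibration is good to about 2 mm. A picture is of the moment at which its call begins: read the wrist's pose just before it. camera_model takes no time and is no camera call.
- ctrl.close_job(): hands the job in; it is judged then, once.
The state is a dict: "time": time; "joint_positions": joint angles; "qd": joint speeds; "joint_torque": joint torques, N m; "position": TCP position; "tool_rot": TCP orientation; "ft_force": force on the tool from outside, world axes, zero at the start; "torque": the same for the moment, N m; "grip_width": opening from 0.0 (shut) to 1.0 (fully open); "grip_force": force on a finger pad.
Only numpy, scipy, OpenCV 4.12 (cv2) and the standard library are available. Lean on these libraries where they do the work, as an engineer would, in place of code of your own. Each camera call takes 0.05 s, during which the arm holds its last target. There are 200 camera calls.

## Working session

There is one attempt and no reset: what is moved stays moved. The work goes in short steps, Python scripts to look and compute and a tool call to move; the robot and the scene stay as the last step left them, time stands still between calls to the robot, and variables do not carry over. Pictures are saved under pics/ and viewed, at most 14 in all, crops included, and the job is handed in when it is done.

```bash
mkdir -p pics; ls; python3 - <<'E'
from bench import ctrl
import cv2
print(ctrl.grip_point_offset,ctrl.get_state())
for n in("top","side","wrist"):
    print(n,ctrl.camera_model(n))
    p,d=ctrl.get_image(n); cv2.imwrite(f"pics/{n}0.png",p[:,:,::-1]); 
    import numpy as np; np.save(f"pics/{n}0.npy",d)
E
```

```text
pics
0.1635 {'time': 0.0, 'joint_positions': array([ 1.18412321,  0.32183647, -0.07004246,  1.45167878,  0.02261768,
        1.37076065, -0.05688161]), 'qd': array([-0.0019019 ,  0.0004197 , -0.00022243,  0.00022929,  0.00164245,
        0.00119204,  0.00101501]), 'joint_torque': array([-1.34168960e-03, -4.91291285e+01, -4.04707426e-01, -3.12528706e+01,
       -6.38995506e-02,  4.36739030e-02,  1.82643525e-04]), 'position': array([ 0.25345315, -0.59833473,  0.40365019]), 'tool_rot': array([-3.07693130e+00, -6.24983192e-01,  7.87030579e-04]), 'ft_force': array([-0.34403893,  0.12524582, -0.61109752]), 'torque': array([-0.0040001 , -0.00859007, -0.02783539]), 'grip_force': 0.0, 'grip_width': 1.0027417453829892}
top {'vertical_fov': 50.962832467952694, 'cx': 254.07498474910486, 'cy': 194.68817529763754, 'rvec': array([ 2.12322177, -2.13308479,  0.22999919]), 'tvec': array([-0.01568659,  0.45648039,  0.90192215])}
side {'vertical_fov': 46.53637348626439, 'cx': 257.1185183667263, 'cy': 187.7461486612527, 'rvec': array([ 0.71821656, -2.60162544,  1.1044543 ]), 'tvec': array([0.39121539, 0.18725791, 1.00072148])}
wrist {'vertical_fov': 63.740613132016044, 'cx': 255.69664405754125, 'cy': 192.98206820388504, 'hand_eye': array([[-6.90475050e-04, -9.63801212e-01, -2.66620980e-01,
         7.40962551e-02],
       [ 9.99999681e-01, -5.58355741e-04, -5.71338720e-04,
         5.91447421e-04],
       [ 4.01787596e-04, -2.66621290e-01,  9.63801290e-01,
         1.98572213e-02],
       [ 0.00000000e+00,  0.00000000e+00,  0.00000000e+00,
         1.00000000e+00]])}
```

View pics/top0.png

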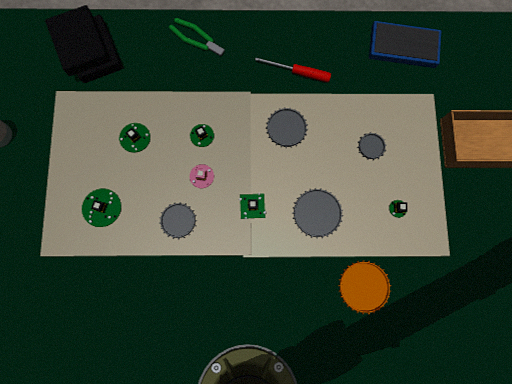

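View pics/side0.png

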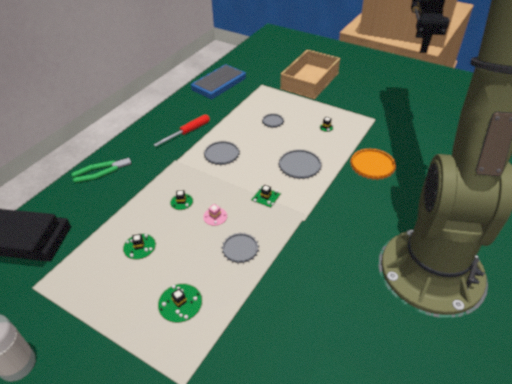

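The top view shows these round boards: S (398,208), M (202,134), L (135,137) and XL (101,207). The pink look-alike is at (201,175) and the square board at (252,206). The housings are S (372,145), M (178,220), L (287,127) and XL (317,212), with the orange look-alike at (365,287). I'll measure the diameters to confirm.

```bash
cat > h.py <<'E'
from bench import ctrl
import cv2, numpy as np
from scipy.spatial.transform import Rotation as R
def model(n,st=None):
    m=ctrl.camera_model(n); f=192/np.tan(np.radians(m["vertical_fov"])/2)
    K=np.array([[f,0,m["cx"]],[0,f,m["cy"]],[0,0,1]])
    if n=="wrist":
        T=np.eye(4);T[:3,:3]=R.from_rotvec(st["tool_rot"]).as_matrix();T[:3,3]=st["position"]
        T=T@m["hand_eye"]; return K,T[:3,:3],T[:3,3]
    Rc=R.from_rotvec(m["rvec"]).as_matrix(); return K,Rc.T,-Rc.T@m["tvec"]
def cast(cam,px,z):
    K,Rw,c=cam; px=np.atleast_2d(px).astype(float)
    d=np.c_[px,np.ones(len(px))]@np.linalg.inv(K).T@Rw.T
    return c+d*((z-c[2])/d[:,2])[:,None]
def blobs(im,kind,amin=150):
    hsv=cv2.cvtColor(im,cv2.COLOR_RGB2HSV); h,s,v=cv2.split(hsv)
    if kind=="green": m=(h>45)&(h<85)&(s>120)&(v>60)
    if kind=="grey": m=(s<70)&(v>60)&(v<150)&(h>90)
    m=cv2.morphologyEx(m.astype(np.uint8),cv2.MORPH_CLOSE,np.ones((3,3)))
    cs,_=cv2.findContours(m,cv2.RETR_EXTERNAL,cv2.CHAIN_APPROX_NONE)
    return [c[:,0] for c in cs if cv2.contourArea(c)>amin]
def circ(cam,c,z):
    w=cast(cam,c,z)[:,:2].astype(np.float32)
    (x,y),_,= cv2.minEnclosingCircle(w)[:2]
    hull=cv2.convexHull(w); e=cv2.fitEllipse(hull)
    return np.round([x,y,2*_,*e[0],*e[1]],4)
def tooldelta(st,target_xy):
    "shift in tool axes to bring the grip axis over target"
    Rt=R.from_rotvec(st["tool_rot"]).as_matrix()
    return Rt.T@np.r_[np.array(target_xy)-st["position"][:2],0]
E
python3 - <<'E'
from h import *
im=cv2.imread("pics/top0.png")[:,:,::-1].copy(); cam=model("top"); print(cam[2])
for k,z in(("green",.003),("grey",.012)):
    for c in blobs(im,k):
        if 85<c[:,1].mean()<260: print(k,c.mean(0).round(),circ(cam,c,z))
crops=[(398,208),(202,134),(135,137),(101,207),(372,145),(178,220),(287,127),(317,212)]
t=[cv2.resize(im[y-32:y+32,x-32:x+32,::-1],(190,190),interpolation=cv2.INTER_CUBIC) for x,y in crops]
cv2.imwrite("pics/crop.png",np.vstack([np.hstack(t[:4]),np.hstack(t[4:])]))
E
```

```text
[0.27312155 0.001969   0.97338827]
green [252. 206.] [ 0.4367 -0.0136  0.0804  0.435  -0.0132  0.0721  0.0759]
green [101. 207.] [0.4347 0.352  0.0944 0.4346 0.3523 0.0919 0.0929]
green [201. 135.] [0.6186 0.1132 0.06   0.6186 0.113  0.0581 0.0588]
green [134. 137.] [0.6126 0.2809 0.0771 0.6131 0.2815 0.0751 0.0756]
grey [177. 220.] [0.4009 0.1648 0.0865 0.4011 0.1659 0.0814 0.0842]
grey [318. 212.] [ 0.4175 -0.1694  0.1204  0.4186 -0.171   0.1147  0.117 ]
grey [372. 145.] [ 0.5877 -0.3146  0.0674  0.5888 -0.3153  0.062   0.0648]
grey [287. 126.] [ 0.6382 -0.1021  0.0996  0.6386 -0.1021  0.097   0.0975]
```

View pics/crop.png

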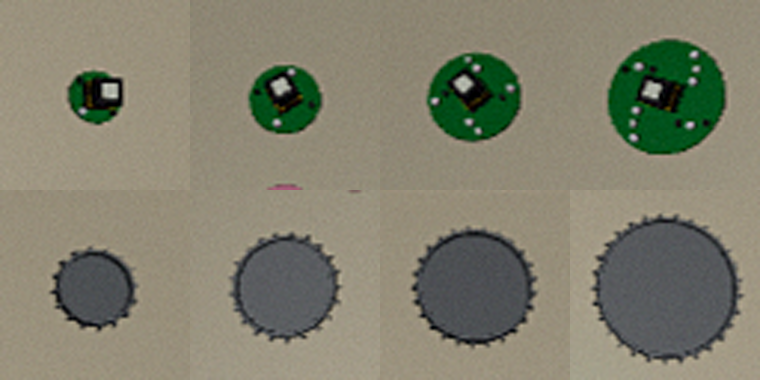

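All diameters match, and every board lies component side up. Pink (201,175) and square (252,206) are excluded by colour and shape, orange by colour. I'll start with S.

```bash
python3 - <<'E'
from h import *
im=cv2.imread("pics/top0.png")[:,:,::-1].copy(); cam=model("top")
for c in blobs(im,"green",60):
    if 370<c[:,0].mean()<420: print(c.mean(0),circ(cam,c,.003))
st=ctrl.get_state(); print(tooldelta(st,cast(cam,[397,209],.003)[0,:2]))
E
```

```text
[ 2.49829757e-01 -1.42623001e-01  1.77054800e-04]
```

Careful with the scale: shifts go in shares of 0.75 m and turns go in shares of 2 pi rad. That gives: 0.25 m is 0.3333, -0.143 m is -0.1907.

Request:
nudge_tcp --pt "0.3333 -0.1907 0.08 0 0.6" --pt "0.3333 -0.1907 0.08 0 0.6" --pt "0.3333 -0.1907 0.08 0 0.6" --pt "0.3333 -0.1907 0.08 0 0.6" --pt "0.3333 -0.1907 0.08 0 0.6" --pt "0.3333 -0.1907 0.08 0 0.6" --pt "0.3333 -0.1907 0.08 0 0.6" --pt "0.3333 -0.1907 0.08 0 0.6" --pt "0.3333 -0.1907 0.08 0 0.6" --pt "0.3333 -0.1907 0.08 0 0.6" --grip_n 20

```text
refused: motion[0]: [0.3333, -0.1907, 0.08, 0, 0.6] is not of type 'object' (schema: type "object"). Nothing was moved.
```

The error is about the shape of the input: a list of objects, one for each row. Fixing that and sending the same move.

Request:
nudge_tcp --motion '[{"pos":[0.3333, -0.1907, 0.08], "aperture":0.6}, {"pos":[0.3333, -0.1907, 0.08], "aperture":0.6}, {"pos":[0.3333, -0.1907, 0.08], "aperture":0.6}, {"pos":[0.3333, -0.1907, 0.08], "aperture":0.6}, {"pos":[0.3333, -0.1907, 0.08], "aperture":0.6}, {"pos":[0.3333, -0.1907, 0.08], "aperture":0.6}, {"pos":[0.3333, -0.1907, 0.08], "aperture":0.6}, {"pos":[0.3333, -0.1907, 0.08], "aperture":0.6}, {"pos":[0.3333, -0.1907, 0.08], "aperture":0.6}, {"pos":[0.3333, -0.1907, 0.08], "aperture":0.6}]' --grip_n 20

```text
time: 1.15
position: [0.4269, -0.3709, 0.3449]
tool_rot: [3.079, 0.62, -0.001]
ft_force: [0.5, 0.4, -0.4]
grip_width: 0.6
grip_force: 0.0
```

```bash
python3 - <<'E'
from h import *
st=ctrl.get_state(); p,d=ctrl.get_image("wrist"); cv2.imwrite("pics/w1.png",p[:,:,::-1])
cam=model("wrist",st)
for c in blobs(p,"green",300): print(c.mean(0),circ(cam,c,.003))
E
```

```text
[254.36012862 301.25401929] [ 0.2766 -0.435   0.1721  0.2822 -0.4042  0.0403  0.2485]
[ 44.63541667 219.13888889] [ 0.2966 -0.1817  0.129   0.3686  0.0182  0.089   0.2998]
[433.15       152.45789474] [ 0.525  -0.5356  0.288   0.297  -0.6183  0.192   0.7653]
```

View pics/w1.png

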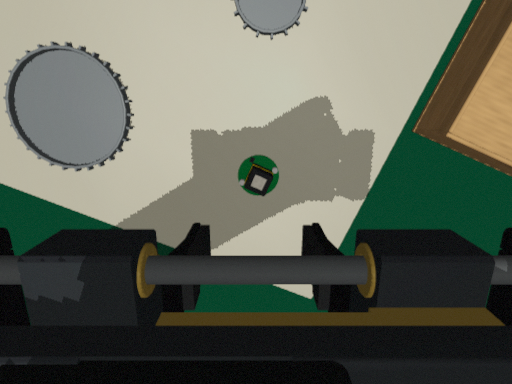

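The wrist view shows board S at (258,176) in the gripper's shadow, its block's white label at (259,183), and housing S at top (270,15).

```bash
cat >> h.py <<'E'
def proj(cam,P):
    K,Rw,c=cam; q=K@(Rw.T@(np.array(P)-c)); return q[:2]/q[2]
def wrap(a,p): return (a+p/2)%p-p/2
def look(name,xy,dia,z0=0.):
    "wrist view of the board near xy: disc fit and block label -> centre, yaw, move in tool axes"
    st=ctrl.get_state(); im,_=ctrl.get_image("wrist"); cv2.imwrite(f"pics/{name}.png",im[:,:,::-1])
    cam=model("wrist",st); u=proj(cam,[*xy,z0+.003]); r=np.linalg.norm(proj(cam,[xy[0],xy[1]+dia/2+.01,z0+.003])-u)
    roi=cv2.circle(np.zeros(im.shape[:2],np.uint8),tuple(int(a) for a in u),int(r*1.15),1,-1)
    h,s,v=cv2.split(cv2.cvtColor(im,cv2.COLOR_RGB2HSV))
    g=((h>45)&(h<85)&(s>110)&(v>40)).astype(np.uint8)*roi
    c=max(cv2.findContours(g,0,1)[0],key=cv2.contourArea)[:,0]; print("disc",circ(cam,c,z0+.003))
    hull=cv2.fillConvexPoly(np.zeros_like(g),cv2.convexHull(c),1)
    w=((s<60)&(v>90)).astype(np.uint8)*hull
    k=max(cv2.findContours(w,0,1)[0],key=cv2.contourArea)[:,0]
    P=cast(cam,k,z0+.034)[:,:2]; (x,y),sz,_=cv2.minAreaRect(P.astype(np.float32))
    b=cv2.boxPoints(cv2.minAreaRect(P.astype(np.float32))); yaw=np.arctan2(*(b[1]-b[0])[::-1])
    Rt=R.from_rotvec(st["tool_rot"]).as_matrix(); ty=np.arctan2(Rt[1,0],Rt[0,0])
    # tool z down: turning +a about tool z lowers world yaw by a
    turn=wrap(-(yaw-ty),np.pi/2)
    print("label",np.round([x,y],4),np.round(sz,4),"px",k.mean(0).round(),"yaw",round(yaw,3))
    print("delta",tooldelta(st,[x,y]).round(4),"turn",round(turn,3),"TCP z",st["position"][2].round(4),"q7",st["joint_positions"][6].round(2))
E
python3 -c "
from h import *
look('w2',[.432,-.368],.044)"
```

```text
disc [ 0.4342 -0.3703  0.0423  0.4377 -0.3674  0.0272  0.0405]
label [ 0.4506 -0.38  ] [0.0013 0.0034] px [274. 168.] yaw -0.701
delta [0.0183 0.0176 0.    ] turn -0.472 TCP z 0.3449 q7 -0.54
```

```bash
python3 - <<'E'
from h import *
im=cv2.imread("pics/w2.png"); hsv=cv2.cvtColor(im,cv2.COLOR_BGR2HSV)
for y in range(160,200,4): print(y,[tuple(map(int,hsv[y,x])) for x in range(240,282,5)])
E
```

```text
160 [(25, 36, 127), (66, 129, 81), (67, 134, 40), (70, 209, 78), (72, 246, 81), (72, 255, 78), (70, 215, 82), (25, 34, 129), (25, 35, 130)]
164 [(35, 38, 120), (71, 233, 80), (70, 210, 80), (31, 179, 30), (72, 252, 78), (72, 239, 80), (72, 255, 80), (65, 119, 88), (25, 36, 129)]
168 [(72, 245, 79), (71, 229, 79), (66, 193, 58), (138, 85, 15), (25, 242, 78), (65, 166, 40), (72, 249, 80), (15, 8, 124), (25, 36, 129)]
172 [(71, 255, 76), (72, 255, 77), (23, 227, 36), (90, 11, 24), (120, 27, 28), (120, 30, 17), (24, 221, 74), (13, 13, 142), (27, 36, 128)]
176 [(72, 255, 78), (72, 239, 79), (90, 15, 17), (21, 29, 139), (30, 22, 71), (90, 31, 25), (140, 48, 16), (72, 233, 80), (25, 36, 127)]
180 [(55, 31, 100), (36, 147, 59), (120, 31, 25), (21, 30, 143), (21, 29, 148), (19, 29, 147), (120, 20, 26), (71, 223, 80), (25, 38, 127)]
184 [(39, 20, 128), (23, 203, 34), (15, 12, 43), (21, 29, 149), (23, 30, 145), (30, 27, 48), (70, 218, 68), (71, 230, 81), (25, 38, 128)]
188 [(25, 36, 127), (72, 184, 50), (120, 27, 28), (26, 26, 80), (23, 28, 146), (15, 21, 24), (72, 236, 79), (28, 33, 125), (25, 38, 128)]
192 [(27, 38, 126), (25, 36, 126), (72, 229, 79), (75, 90, 34), (138, 49, 26), (98, 43, 24), (40, 48, 112), (27, 36, 126), (25, 34, 127)]
196 [(22, 38, 128), (24, 38, 126), (27, 36, 128), (25, 36, 126), (36, 40, 120), (27, 39, 124), (25, 36, 126), (25, 36, 126), (26, 34, 128)]
```

```bash
python3 - <<'E'
s=open('h.py').read()
s=s.replace('c=max(cv2.findContours(g,0,1)[0],key=cv2.contourArea)[:,0]','c=np.vstack([a[:,0] for a in cv2.findContours(g,0,1)[0] if cv2.contourArea(a)>25])')
s=s.replace('(s<60)&(v>90)','(s<70)&(v>75)').replace("key=cv2.contourArea)[:,0]\n    P=","key=lambda a:(np.linalg.norm(a[:,0].mean(0)-proj(cam,[*circ(cam,c,z0+.003)[:2],z0+.034]))<1.2*r*.013/(dia/2+.01))*cv2.contourArea(a))[:,0]\n    P=")
open('h.py','w').write(s)
E
python3 -c "
from h import *
look('w3',[.432,-.368],.044)"
```

```text
disc [ 0.4323 -0.3721  0.0432  0.4324 -0.3721  0.0424  0.0425]
label [ 0.432 -0.372] [0.0126 0.0129] px [258. 182.] yaw -0.058
delta [0.004  0.0032 0.    ] turn 0.457 TCP z 0.3449 q7 -0.54
```

To row units: 0.151 m is 0.2013, 0.14 m is 0.1867, 0.457 rad is 0.0727.

Request:
nudge_tcp --motion '[{"pos":[0.0053, 0.004, 0.04], "yaw":0.0239, "aperture":0.6}, {"pos":[0.0053, 0.004, 0.08], "yaw":0.0477, "aperture":0.6}, {"pos":[0.0053, 0.004, 0.12], "yaw":0.0727, "aperture":0.6}, {"pos":[0.0053, 0.004, 0.16], "yaw":0.0727, "aperture":0.6}, {"pos":[0.0053, 0.004, 0.1867], "yaw":0.0727, "aperture":0.6}, {"pos":[0.0053, 0.004, 0.2013], "yaw":0.0727, "aperture":0.6}, {"pos":[0.0053, 0.004, 0.2013], "yaw":0.0727, "aperture":0.6}, {"pos":[0.0053, 0.004, 0.2013], "yaw":0.0727, "aperture":0}, {"pos":[0.0053, 0.004, 0.2013], "yaw":0.0727, "aperture":0}, {"pos":[0.0053, 0.004, 0.2013], "yaw":0.0727, "aperture":0}, {"pos":[0.0053, 0.004, 0.2013], "yaw":0.0727, "aperture":0}, {"pos":[0.0053, 0.004, 0.2013], "yaw":0.0727, "aperture":0}, {"pos":[0.0053, 0.004, 0.2013], "yaw":0.0727, "aperture":0}]' --grip_n 20

```text
time: 2.6
position: [0.433, -0.3707, 0.1944]
tool_rot: [3.14, -0.088, 0.001]
ft_force: [-0.9, -0.1, 3.5]
grip_width: 0.252
grip_force: 20.0
```

To row units: -0.13 m is -0.1733, -0.08 m is -0.1067.

```bash
cat >> h.py <<'E'
def house(name,xy,dia,carry=(0,0)):
    "wrist view of the housing near xy (outer rib circle at rim height); move so that the carried board lands in its centre"
    st=ctrl.get_state(); im,_=ctrl.get_image("wrist"); cv2.imwrite(f"pics/{name}.png",im[:,:,::-1]); cam=model("wrist",st)
    h,s,v=cv2.split(cv2.cvtColor(im,cv2.COLOR_RGB2HSV)); m=((h>90)&(h<130)&(s>15)&(s<80)&(v>35)&(v<180)).astype(np.uint8)
    u=proj(cam,[*xy,.012]); roi=cv2.circle(np.zeros_like(m),tuple(int(a) for a in u),int(np.linalg.norm(proj(cam,[xy[0],xy[1]+dia/2+.02,.012])-u)),1,-1)
    cs=[c for c in cv2.findContours(cv2.morphologyEx(m*roi,cv2.MORPH_OPEN,np.ones((3,3))),0,1)[0]]
    c=max(cs,key=cv2.contourArea)[:,0]; q=circ(cam,c,.012); print("housing px",u.round(),"circle,ellipse",q)
    print("delta to circle",tooldelta(st,q[:2]).round(4),"to ellipse",tooldelta(st,q[3:5]).round(4),"TCP",st["position"].round(4))
E
```

Request:
nudge_tcp --motion '[{"pos":[0, 0, -0.0533], "aperture":0}, {"pos":[0, 0, -0.1067], "aperture":0}, {"pos":[0, 0, -0.16], "aperture":0}, {"pos":[0.04, 0, -0.1733], "aperture":0}, {"pos":[0.08, 0, -0.1733], "aperture":0}, {"pos":[0.08, 0, -0.1733], "aperture":0}, {"pos":[0.08, 0, -0.1733], "aperture":0}]'

```text
time: 3.3
position: [0.4929, -0.3734, 0.323]
tool_rot: [-3.14, 0.086, 0.002]
ft_force: [-1.9, -0.5, 0.0]
grip_width: 0.251
grip_force: 20.0Traceback (most recent call last):
```

```bash
python3 -c "
from h import *
house('w4',[.588,-.315],.073)"
```

```text
  File "<string>", line 3, in <module>
    house('w4',[.588,-.315],.073)
    ~~~~~^^^^^^^^^^^^^^^^^^^^^^^^
  File "h.py", line 58, in house
    c=max(cs,key=cv2.contourArea)[:,0]; q=circ(cam,c,.012); print("housing px",u.round(),"circle,ellipse",q)
      ~~~^^^^^^^^^^^^^^^^^^^^^^^^
ValueError: max() iterable argument is empty
```

View pics/w4.png

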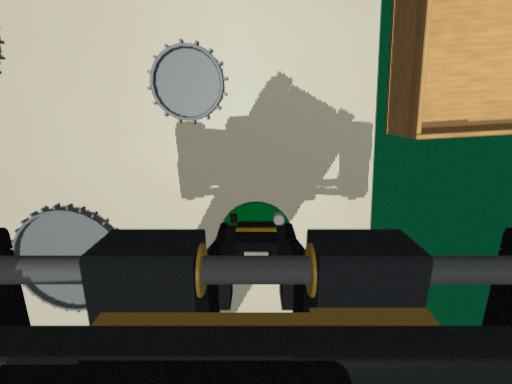

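Board S is held level (its front edge at (257,205)), and housing S is at (188,82). The mask needs a wider brightness range.

```bash
python3 - <<'E'
import cv2
h=cv2.cvtColor(cv2.imread("pics/w4.png"),cv2.COLOR_BGR2HSV); print(h[82,188],h[60,175],h[82,150],h[106,188],h[121,188],h[150,300],h[30,120])
E
sed -i 's/(s>15)&(s<80)&(v>35)&(v<180)/(s>8)\&(v>45)/;s/(h>90)&(h<130)/(h>85)\&(h<135)/' h.py
python3 -c "
from h import *
house('w5',[.588,-.315],.073)"
```

```text
[ 85  10 157] [ 96   8 154] [ 50   5 151] [ 90   6 157] [ 25  30 161] [ 25  35 140] [ 26  29 203]
housing px [184.  86.] circle,ellipse [ 0.5687 -0.2984  0.012   0.5687 -0.2984  0.0052  0.0115]
delta to circle [ 0.0723 -0.0796 -0.0001] to ellipse [ 0.0723 -0.0796 -0.0001] TCP [ 0.4921 -0.3738  0.3229]
```

```bash
sed -i 's/m=((h>85)&(h<135)&(s>8)&(v>45)).astype(np.uint8)/m=(cv2.blur(s,(3,3))<21).astype(np.uint8)/' h.py
python3 -c "
from h import *
house('w6',[.588,-.315],.073)"
```

```text
housing px [184.  85.] circle,ellipse [ 0.5914 -0.317   0.0733  0.5917 -0.3173  0.0713  0.0722]
delta to circle [ 0.0963 -0.0627 -0.0002] to ellipse [ 0.0966 -0.0624 -0.0002] TCP [ 0.4917 -0.3741  0.323 ]
```

Request:
nudge_tcp --motion '[{"pos":[0.06, -0.04, 0], "aperture":0}, {"pos":[0.1287, -0.0833, 0], "aperture":0}, {"pos":[0.1287, -0.0833, 0.0533], "aperture":0}, {"pos":[0.1287, -0.0833, 0.1067], "aperture":0}, {"pos":[0.1287, -0.0833, 0.1333], "aperture":0}, {"pos":[0.1287, -0.0833, 0.1333], "aperture":0}, {"pos":[0.1287, -0.0833, 0.1333], "aperture":0}, {"pos":[0.1287, -0.0833, 0.1333], "aperture":0}]'

```text
time: 4.25
position: [0.593, -0.3177, 0.226]
tool_rot: [3.139, -0.09, 0.005]
ft_force: [0.6, 0.0, 0.5]
grip_width: 0.251
grip_force: 20.0
```

```bash
python3 -c "
from h import *
st=ctrl.get_state();print(st['position'],tooldelta(st,[.5915,-.317]))"
```

```text
[ 0.59301948 -0.31766758  0.22604453] [-1.55506543e-03 -5.79847384e-04 -5.80112399e-06]
```

To row units: 0.0275 m is 0.0367, 0.026 m is 0.0347.

Request:
nudge_tcp --motion '[{"pos":[-0.002, -0.0008, 0.0133], "aperture":0}, {"pos":[-0.002, -0.0008, 0.024], "aperture":0}, {"pos":[-0.002, -0.0008, 0.0307], "aperture":0}, {"pos":[-0.002, -0.0008, 0.0347], "aperture":0}, {"pos":[-0.002, -0.0008, 0.0367], "aperture":0}, {"pos":[-0.002, -0.0008, 0.0367], "aperture":0}, {"pos":[-0.002, -0.0008, 0.0367], "aperture":0}]'

```text
time: 4.95
position: [0.5908, -0.316, 0.1983]
tool_rot: [-3.14, 0.088, 0.003]
ft_force: [-6.4, 2.3, 13.2]
grip_width: 0.25
grip_force: 20.0
```

To row units: -0.147 m is -0.196, -0.11 m is -0.1467.

Request:
nudge_tcp --motion '[{"aperture":0.5}, {"aperture":0.5}, {"aperture":0.5}, {"pos":[0, 0, -0.04], "aperture":0.5}, {"pos":[0, 0, -0.0933], "aperture":0.5}, {"pos":[0, 0, -0.1467], "aperture":0.5}, {"pos":[0, 0, -0.196], "aperture":0.5}, {"pos":[0, 0, -0.196], "aperture":0.5}]'

```text
time: 5.75
position: [0.5928, -0.3168, 0.35]
tool_rot: [3.135, -0.088, 0.016]
ft_force: [0.8, -0.0, 0.0]
grip_width: 0.5
grip_force: 0.0
```

```bash
python3 -c "
from h import *
look('w7',[.591,-.316],.044,.004)"
```

```text
disc [ 0.5899 -0.3156  0.0439  0.5898 -0.3156  0.043   0.0431]
label [ 0.5899 -0.3157] [0.0108 0.0112] px [254. 192.] yaw -0.058
delta [-0.003  -0.0009 -0.    ] turn 0.002 TCP z 0.35 q7 -1.25
```

View pics/w7.png

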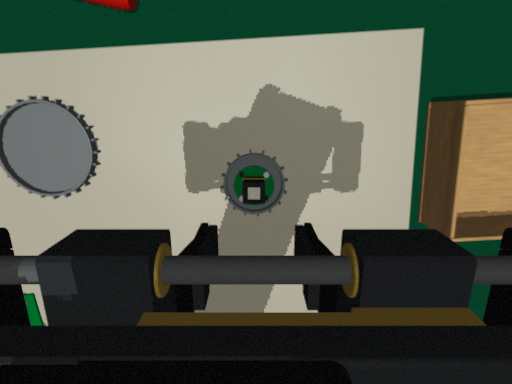

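Board S lies in housing S at (254,183), flat and centred. Next is M.

To row units: -0.431 m is -0.5747, -0.4 m is -0.5333.

Request:
nudge_tcp --motion '[{"pos":[0.0027, -0.0667, 0], "aperture":0.6}, {"pos":[0.0027, -0.1333, 0], "aperture":0.6}, {"pos":[0.0027, -0.2, 0], "aperture":0.6}, {"pos":[0.0027, -0.2667, 0], "aperture":0.6}, {"pos":[0.0027, -0.3333, 0], "aperture":0.6}, {"pos":[0.0027, -0.4, 0], "aperture":0.6}, {"pos":[0.0027, -0.4667, 0], "aperture":0.6}, {"pos":[0.0027, -0.5333, 0], "aperture":0.6}, {"pos":[0.0027, -0.5747, 0], "aperture":0.6}, {"pos":[0.0027, -0.5747, 0], "aperture":0.6}, {"pos":[0.0027, -0.5747, 0], "aperture":0.6}, {"pos":[0.0027, -0.5747, 0], "aperture":0.6}]'

```text
time: 7.0
position: [0.6174, 0.112, 0.342]
tool_rot: [3.139, -0.092, -0.003]
ft_force: [0.4, -0.2, 1.0]
grip_width: 0.597
grip_force: 0.0
```

```bash
python3 -c "
from h import *
look('w8',[.6186,.1132],.061)"
```

```text
disc [0.6214 0.1131 0.0602 0.6214 0.1131 0.0595 0.0598]
label [0.6213 0.1133] [0.0122 0.0124] px [254. 183.] yaw -1.026
delta [ 0.0038 -0.0015 -0.    ] turn -0.603 TCP z 0.342 q7 -1.97
```

To row units: 0.148 m is 0.1973, 0.135 m is 0.18, -0.603 rad is -0.096.

Request:
nudge_tcp --motion '[{"pos":[0.0053, -0.002, 0.0267], "yaw":-0.0239, "aperture":0.6}, {"pos":[0.0053, -0.002, 0.0667], "yaw":-0.0477, "aperture":0.6}, {"pos":[0.0053, -0.002, 0.1067], "yaw":-0.0716, "aperture":0.6}, {"pos":[0.0053, -0.002, 0.1467], "yaw":-0.0955, "aperture":0.6}, {"pos":[0.0053, -0.002, 0.18], "yaw":-0.096, "aperture":0.6}, {"pos":[0.0053, -0.002, 0.1973], "yaw":-0.096, "aperture":0.6}, {"pos":[0.0053, -0.002, 0.1973], "yaw":-0.096, "aperture":0.6}, {"pos":[0.0053, -0.002, 0.1973], "yaw":-0.096, "aperture":0}, {"pos":[0.0053, -0.002, 0.1973], "yaw":-0.096, "aperture":0}, {"pos":[0.0053, -0.002, 0.1973], "yaw":-0.096, "aperture":0}, {"pos":[0.0053, -0.002, 0.1973], "yaw":-0.096, "aperture":0}, {"pos":[0.0053, -0.002, 0.1973], "yaw":-0.096, "aperture":0}, {"pos":[0.0053, -0.002, 0.1973], "yaw":-0.096, "aperture":0}]' --grip_n 20

```text
time: 8.35
position: [0.6217, 0.1153, 0.196]
tool_rot: [3.024, 0.848, 0.002]
ft_force: [-0.1, 0.6, 2.4]
grip_width: 0.25
grip_force: 20.0
```

```bash
python3 -c "
from h import *
st=ctrl.get_state();print(st['position'],st['joint_positions'][6],tooldelta(st,[.401,.165]))"
```

```text
[0.62166808 0.11534024 0.19595139] -1.4564856126173384 [-0.1626614  -0.15716776 -0.00024312]
```

To row units: -0.163 m is -0.2173, -0.08 m is -0.1067.

Request:
nudge_tcp --motion '[{"pos":[0, 0, -0.0667], "aperture":0}, {"pos":[0, 0, -0.1333], "aperture":0}, {"pos":[-0.0533, -0.02, -0.16], "aperture":0}, {"pos":[-0.1067, -0.04, -0.1733], "aperture":0}, {"pos":[-0.16, -0.06, -0.1733], "aperture":0}, {"pos":[-0.2173, -0.076, -0.1733], "aperture":0}, {"pos":[-0.2173, -0.076, -0.1733], "aperture":0}, {"pos":[-0.2173, -0.076, -0.1733], "aperture":0}, {"pos":[-0.2173, -0.076, -0.1733], "aperture":0}]'

```text
time: 9.25
position: [0.4535, 0.0795, 0.3258]
tool_rot: [-3.025, -0.848, -0.003]
ft_force: [0.1, 0.1, -0.6]
grip_width: 0.248
grip_force: 20.0
```

```bash
python3 -c "
from h import *
house('w9',[.403,.165],.090)"
```

```text
housing px [154. 185.] circle,ellipse [0.4064 0.1669 0.0892 0.4061 0.1667 0.0869 0.0882]
delta to circle [ 0.0053 -0.0991 -0.    ] to ellipse [ 0.0049 -0.0991 -0.    ] TCP [0.4535 0.0795 0.3258]
```

View pics/w9.png

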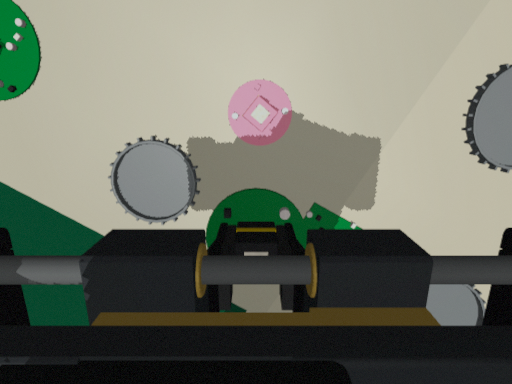

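Board M is held, housing M is at (155,180), and the pink look-alike at (260,112) is clear.

To row units: 0.1 m is 0.1333, -0.099 m is -0.132.

Request:
nudge_tcp --motion '[{"pos":[0.0027, -0.06, 0], "aperture":0}, {"pos":[0.0067, -0.12, 0], "aperture":0}, {"pos":[0.0067, -0.132, 0.0267], "aperture":0}, {"pos":[0.0067, -0.132, 0.08], "aperture":0}, {"pos":[0.0067, -0.132, 0.12], "aperture":0}, {"pos":[0.0067, -0.132, 0.1333], "aperture":0}, {"pos":[0.0067, -0.132, 0.1333], "aperture":0}, {"pos":[0.0067, -0.132, 0.1333], "aperture":0}]'

```text
time: 10.1
position: [0.4064, 0.1669, 0.2262]
tool_rot: [-3.024, -0.848, -0.002]
ft_force: [0.3, -0.6, 0.2]
grip_width: 0.245
grip_force: 20.0
```

```bash
python3 -c "
from h import *
st=ctrl.get_state();print(st['position'],tooldelta(st,[.4062,.1668]))"
```

```text
[0.40640073 0.166902   0.22621729] [-2.24498201e-04 -1.72314749e-05 -3.42782192e-07]
```

To row units: 0.0265 m is 0.0353, 0.025 m is 0.0333.

Request:
nudge_tcp --motion '[{"pos":[0, 0, 0.0133], "aperture":0}, {"pos":[0, 0, 0.0227], "aperture":0}, {"pos":[0, 0, 0.0293], "aperture":0}, {"pos":[0, 0, 0.0333], "aperture":0}, {"pos":[0, 0, 0.0353], "aperture":0}, {"pos":[0, 0, 0.0353], "aperture":0}, {"pos":[0, 0, 0.0353], "aperture":0}]'

```text
time: 10.8
position: [0.4053, 0.1665, 0.1998]
tool_rot: [3.024, 0.848, -0.002]
ft_force: [-6.1, -2.1, 13.5]
grip_width: 0.251
grip_force: 20.0
```

Contact is felt. I'll release, lift and check, then move on to L.

To row units: -0.14 m is -0.1867, -0.11 m is -0.1467.

Request:
nudge_tcp --motion '[{"aperture":0.5}, {"aperture":0.5}, {"aperture":0.5}, {"pos":[0, 0, -0.04], "aperture":0.5}, {"pos":[0, 0, -0.0933], "aperture":0.5}, {"pos":[0, 0, -0.1467], "aperture":0.5}, {"pos":[0, 0, -0.1867], "aperture":0.5}, {"pos":[0, 0, -0.1867], "aperture":0.5}]'

```text
time: 11.6
position: [0.4068, 0.1672, 0.3429]
tool_rot: [3.024, 0.848, 0.013]
ft_force: [0.4, 1.3, 0.5]
grip_width: 0.502
grip_force: 0.0
```

```bash
python3 -c "
from h import *
look('w10',[.4055,.1666],.061,.004)
house('w10b',[.406,.166],.09)
st=ctrl.get_state();print(tooldelta(st,[.6155,.281]))"
```

```text
disc [0.4039 0.1648 0.0608 0.4039 0.1649 0.0601 0.0602]
label [0.4041 0.165 ] [0.0119 0.0125] px [255. 194.] yaw -1.026
delta [-0.0035  0.0005 -0.    ] turn 0.002 TCP z 0.3429 q7 -1.41
housing px [255. 184.] circle,ellipse [0.4047 0.1678 0.0877 0.4044 0.1671 0.085  0.0861]
delta to circle [-0.0006 -0.0016 -0.    ] to ellipse [-0.0012 -0.0012 -0.    ] TCP [0.406  0.1667 0.3405]
[2.39091651e-01 1.12897881e-02 2.32103100e-04]
```

To row units: 0.239 m is 0.3187, 0.011 m is 0.0147.

Request:
nudge_tcp --motion '[{"pos":[0.0667, 0.0027, 0], "aperture":0.6}, {"pos":[0.1333, 0.0053, 0], "aperture":0.6}, {"pos":[0.2, 0.008, 0], "aperture":0.6}, {"pos":[0.2667, 0.0107, 0], "aperture":0.6}, {"pos":[0.3187, 0.0147, 0], "aperture":0.6}, {"pos":[0.3187, 0.0147, 0], "aperture":0.6}, {"pos":[0.3187, 0.0147, 0], "aperture":0.6}, {"pos":[0.3187, 0.0147, 0], "aperture":0.6}]'

```text
time: 12.5
position: [0.614, 0.2811, 0.3375]
tool_rot: [3.024, 0.849, -0.004]
ft_force: [0.4, 0.3, 0.7]
grip_width: 0.6
grip_force: 0.0
```

```bash
python3 -c "
from h import *
look('w11',[.6155,.281],.078)"
```

```text
disc [0.616  0.2819 0.0773 0.6159 0.282  0.0766 0.0768]
label [0.6157 0.282 ] [0.0125 0.0123] px [255. 186.] yaw -0.855
delta [ 0.0019  0.0001 -0.    ] turn -0.169 TCP z 0.3375 q7 -1.71
```

To row units: 0.142 m is 0.1893, 0.135 m is 0.18, -0.169 rad is -0.0269.

Request:
nudge_tcp --motion '[{"pos":[0.0027, 0, 0.04], "yaw":-0.0159, "aperture":0.6}, {"pos":[0.0027, 0, 0.0933], "yaw":-0.0269, "aperture":0.6}, {"pos":[0.0027, 0, 0.1467], "yaw":-0.0269, "aperture":0.6}, {"pos":[0.0027, 0, 0.18], "yaw":-0.0269, "aperture":0.6}, {"pos":[0.0027, 0, 0.1893], "yaw":-0.0269, "aperture":0.6}, {"pos":[0.0027, 0, 0.1893], "yaw":-0.0269, "aperture":0.6}, {"pos":[0.0027, 0, 0.1893], "yaw":-0.0269, "aperture":0}, {"pos":[0.0027, 0, 0.1893], "yaw":-0.0269, "aperture":0}, {"pos":[0.0027, 0, 0.1893], "yaw":-0.0269, "aperture":0}, {"pos":[0.0027, 0, 0.1893], "yaw":-0.0269, "aperture":0}, {"pos":[0.0027, 0, 0.1893], "yaw":-0.0269, "aperture":0}, {"pos":[0.0027, 0, 0.1893], "yaw":-0.0269, "aperture":0}]' --grip_n 20

```text
time: 13.75
position: [0.617, 0.2825, 0.1974]
tool_rot: [-2.942, -1.101, -0.001]
ft_force: [-0.3, -0.6, 3.2]
grip_width: 0.255
grip_force: 20.0
```

```bash
python3 -c "
from h import *
st=ctrl.get_state();print(st['position'],st['joint_positions'][6],tooldelta(st,[.641,-.102]))"
```

```text
[0.61702439 0.28254605 0.19735514] -1.6177715548553084 [-2.34277988e-01  3.05882843e-01 -9.29336857e-05]
```

To row units: -0.234 m is -0.312, 0.176 m is 0.2347.

Request:
nudge_tcp --motion '[{"pos":[0, 0, -0.0667], "aperture":0}, {"pos":[0, 0, -0.1333], "aperture":0}, {"pos":[-0.0533, 0.04, -0.1667], "aperture":0}, {"pos":[-0.1067, 0.08, -0.1667], "aperture":0}, {"pos":[-0.16, 0.12, -0.1667], "aperture":0}, {"pos":[-0.2133, 0.16, -0.1667], "aperture":0}, {"pos":[-0.2667, 0.2, -0.1667], "aperture":0}, {"pos":[-0.312, 0.2347, -0.1667], "aperture":0}, {"pos":[-0.312, 0.2347, -0.1667], "aperture":0}, {"pos":[-0.312, 0.2347, -0.1667], "aperture":0}, {"pos":[-0.312, 0.2347, -0.1667], "aperture":0}]'

```text
time: 14.85
position: [0.5559, -0.0028, 0.3218]
tool_rot: [-2.941, -1.103, -0.001]
ft_force: [0.5, -0.5, -0.4]
grip_width: 0.249
grip_force: 20.0
```

```bash
python3 -c "
from h import *
house('w12',[.641,-.102],.107)"
```

```text
housing px [390. 188.] circle,ellipse [ 0.6414 -0.0996  0.1054  0.6419 -0.099   0.1019  0.1047]
delta to circle [ 8.000e-04  1.292e-01 -1.000e-04] to ellipse [ 1.600e-03  1.291e-01 -1.000e-04] TCP [ 0.5559 -0.0028  0.3218]
```

View pics/w12.png

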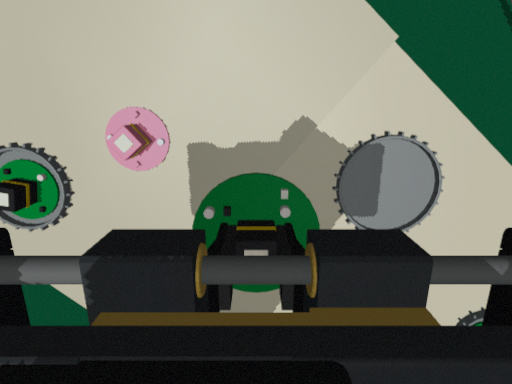

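Board L is held. Housing L is at (388,184), its bottom edge just touched by the gripper silhouette.

To row units: 0.129 m is 0.172, 0.095 m is 0.1267.

Request:
nudge_tcp --motion '[{"pos":[0, 0.06, 0], "aperture":0}, {"pos":[0, 0.12, 0], "aperture":0}, {"pos":[0, 0.172, 0], "aperture":0}, {"pos":[0, 0.172, 0.0533], "aperture":0}, {"pos":[0, 0.172, 0.1], "aperture":0}, {"pos":[0, 0.172, 0.1267], "aperture":0}, {"pos":[0, 0.172, 0.1267], "aperture":0}, {"pos":[0, 0.172, 0.1267], "aperture":0}]'

```text
time: 15.7
position: [0.641, -0.0998, 0.227]
tool_rot: [-2.941, -1.104, -0.001]
ft_force: [0.4, -0.4, -1.0]
grip_width: 0.252
grip_force: 20.0
```

```bash
python3 -c "
from h import *
st=ctrl.get_state();print(st['position'],tooldelta(st,[.6412,-.0998]))"
```

```text
[ 0.64104367 -0.0997866   0.22700678] [1.08906503e-04 1.12945239e-04 1.01470018e-08]
```

Target height is 0.1974 + 0.004 ≈ 0.2012, so I lower by about 0.026.

To row units: 0.026 m is 0.0347, 0.0245 m is 0.0327.

Request:
nudge_tcp --motion '[{"pos":[0, 0, 0.0133], "aperture":0}, {"pos":[0, 0, 0.0227], "aperture":0}, {"pos":[0, 0, 0.0293], "aperture":0}, {"pos":[0, 0, 0.0327], "aperture":0}, {"pos":[0, 0, 0.0347], "aperture":0}, {"pos":[0, 0, 0.0347], "aperture":0}, {"pos":[0, 0, 0.0347], "aperture":0}]'

```text
time: 16.4
position: [0.6405, -0.1015, 0.2013]
tool_rot: [2.942, 1.1, -0.0]
ft_force: [-2.4, 0.0, 3.1]
grip_width: 0.249
grip_force: 20.0
```

To row units: -0.14 m is -0.1867, 0.001 m is 0.0013.

Request:
nudge_tcp --motion '[{"pos":[0, 0, 0.0013], "aperture":0}, {"pos":[0, 0, 0.0013], "aperture":0}, {"pos":[0, 0, 0.0013], "aperture":0.5}, {"pos":[0, 0, 0.0013], "aperture":0.5}, {"pos":[0, 0, 0.0013], "aperture":0.5}, {"pos":[0, 0, -0.04], "aperture":0.5}, {"pos":[0, 0, -0.0933], "aperture":0.5}, {"pos":[0, 0, -0.1467], "aperture":0.5}, {"pos":[0, 0, -0.1867], "aperture":0.5}, {"pos":[0, 0, -0.1867], "aperture":0.5}]'

```text
time: 17.4
position: [0.6421, -0.101, 0.3462]
tool_rot: [2.938, 1.099, 0.013]
ft_force: [0.3, 0.5, 0.3]
grip_width: 0.5
grip_force: 0.0
```

```bash
python3 -c "
from h import *
look('w13',[.641,-.1],.078,.004)
house('w13b',[.641,-.1],.107)
st=ctrl.get_state();print(tooldelta(st,[.437,.352]))"
```

```text
disc [ 0.6397 -0.1028  0.0777  0.6397 -0.1026  0.0769  0.0771]
label [ 0.6397 -0.103 ] [0.012  0.0126] px [252. 192.] yaw -0.858
delta [-0.0031 -0.0001 -0.    ] turn 0.003 TCP z 0.3462 q7 -0.92
housing px [253. 182.] circle,ellipse [ 0.6417 -0.1003  0.1047  0.642  -0.1006  0.1015  0.1031]
delta to circle [ 0.0009 -0.0004  0.    ] to ellipse [ 0.0009 -0.      0.    ] TCP [ 0.6413 -0.1012  0.3434]
[ 0.14386963 -0.47573597 -0.00051863]
```

Board L is in, about 3 mm off centre, well inside the tolerance. Next is XL.

To row units: -0.476 m is -0.6347, -0.46 m is -0.6133.

Request:
nudge_tcp --motion '[{"pos":[0.0187, -0.0627, 0], "aperture":0.6}, {"pos":[0.0373, -0.1253, 0], "aperture":0.6}, {"pos":[0.056, -0.188, 0], "aperture":0.6}, {"pos":[0.0747, -0.2507, 0], "aperture":0.6}, {"pos":[0.0933, -0.3133, 0], "aperture":0.6}, {"pos":[0.112, -0.376, 0], "aperture":0.6}, {"pos":[0.1307, -0.4387, 0], "aperture":0.6}, {"pos":[0.1493, -0.5013, 0], "aperture":0.6}, {"pos":[0.168, -0.564, 0], "aperture":0.6}, {"pos":[0.1867, -0.6133, 0], "aperture":0.6}, {"pos":[0.192, -0.6347, 0], "aperture":0.6}, {"pos":[0.192, -0.6347, 0], "aperture":0.6}, {"pos":[0.192, -0.6347, 0], "aperture":0.6}, {"pos":[0.192, -0.6347, 0], "aperture":0.6}]'

```text
time: 18.9
position: [0.438, 0.3503, 0.3398]
tool_rot: [2.943, 1.096, -0.002]
ft_force: [1.3, -0.4, 0.1]
grip_width: 0.599
grip_force: 0.0
```

```bash
python3 -c "
from h import *
look('w14',[.437,.352],.095)"
```

```text
disc [0.4374 0.3534 0.0944 0.4373 0.3533 0.0934 0.0937]
label [0.4371 0.3531] [0.0127 0.0125] px [252. 186.] yaw -0.309
delta [ 0.0012 -0.0028 -0.    ] turn -0.549 TCP z 0.3398 q7 -1.77
```

To row units: 0.144 m is 0.192, 0.135 m is 0.18, -0.549 rad is -0.0874.

Request:
nudge_tcp --motion '[{"pos":[0.0013, -0.004, 0.0267], "yaw":-0.0239, "aperture":0.6}, {"pos":[0.0013, -0.004, 0.0667], "yaw":-0.0477, "aperture":0.6}, {"pos":[0.0013, -0.004, 0.1067], "yaw":-0.0716, "aperture":0.6}, {"pos":[0.0013, -0.004, 0.1467], "yaw":-0.0874, "aperture":0.6}, {"pos":[0.0013, -0.004, 0.18], "yaw":-0.0874, "aperture":0.6}, {"pos":[0.0013, -0.004, 0.192], "yaw":-0.0874, "aperture":0.6}, {"pos":[0.0013, -0.004, 0.192], "yaw":-0.0874, "aperture":0.6}, {"pos":[0.0013, -0.004, 0.192], "yaw":-0.0874, "aperture":0}, {"pos":[0.0013, -0.004, 0.192], "yaw":-0.0874, "aperture":0}, {"pos":[0.0013, -0.004, 0.192], "yaw":-0.0874, "aperture":0}, {"pos":[0.0013, -0.004, 0.192], "yaw":-0.0874, "aperture":0}, {"pos":[0.0013, -0.004, 0.192], "yaw":-0.0874, "aperture":0}, {"pos":[0.0013, -0.004, 0.192], "yaw":-0.0874, "aperture":0}]' --grip_n 20

```text
time: 20.25
position: [0.4358, 0.3553, 0.1973]
tool_rot: [2.534, 1.857, 0.001]
ft_force: [-0.6, -1.9, 4.0]
grip_width: 0.249
grip_force: 20.0
```

```bash
python3 -c "
from h import *
st=ctrl.get_state();print(st['position'],st['joint_positions'][6],tooldelta(st,[.422,-.17]))"
```

```text
[0.43579049 0.35530087 0.1972613 ] -1.3889312137295062 [-5.05054152e-01  1.45091281e-01 -2.41710826e-05]
```

To row units: -0.505 m is -0.6733, 0.305 m is 0.4067.

Request:
nudge_tcp --motion '[{"pos":[0, 0, -0.0667], "aperture":0}, {"pos":[0, 0, -0.1333], "aperture":0}, {"pos":[-0.056, 0.0333, -0.1667], "aperture":0}, {"pos":[-0.112, 0.0667, -0.1667], "aperture":0}, {"pos":[-0.168, 0.1, -0.1667], "aperture":0}, {"pos":[-0.224, 0.1333, -0.1667], "aperture":0}, {"pos":[-0.28, 0.1667, -0.1667], "aperture":0}, {"pos":[-0.336, 0.2, -0.1667], "aperture":0}, {"pos":[-0.392, 0.2333, -0.1667], "aperture":0}, {"pos":[-0.448, 0.2667, -0.1667], "aperture":0}, {"pos":[-0.504, 0.3, -0.1667], "aperture":0}, {"pos":[-0.56, 0.3333, -0.1667], "aperture":0}, {"pos":[-0.616, 0.3667, -0.1667], "aperture":0}, {"pos":[-0.6533, 0.3933, -0.1667], "aperture":0}, {"pos":[-0.6733, 0.4067, -0.1667], "aperture":0}, {"pos":[-0.6733, 0.4067, -0.1667], "aperture":0}, {"pos":[-0.6733, 0.4067, -0.1667], "aperture":0}, {"pos":[-0.6733, 0.4067, -0.1667], "aperture":0}]'

```text
time: 22.05
position: [0.5744, -0.2151, 0.3219]
tool_rot: [-2.53, -1.862, -0.001]
ft_force: [-0.1, 0.2, -1.2]
grip_width: 0.251
grip_force: 20.0
```

```bash
python3 -c "
from h import *
house('w15',[.422,-.17],.124)"
```

```text
housing px [ 91. 189.] circle,ellipse [ 0.4238 -0.1709  0.1234  0.424  -0.171   0.1191  0.1227]
delta to circle [-2.600e-03 -1.569e-01  1.000e-04] to ellipse [-2.600e-03 -1.567e-01  1.000e-04] TCP [ 0.5744 -0.2151  0.3219]
```

View pics/w15.png

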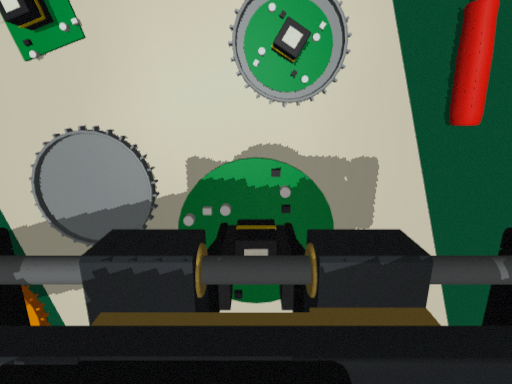

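Board L is seated at (290,42), board XL is held, and the grey housing XL is at (95,187). The orange look-alike at the lower left stays clear.

To row units: -0.157 m is -0.2093, 0.095 m is 0.1267.

Request:
nudge_tcp --motion '[{"pos":[-0.0013, -0.06, 0], "aperture":0}, {"pos":[-0.0027, -0.12, 0], "aperture":0}, {"pos":[-0.004, -0.18, 0], "aperture":0}, {"pos":[-0.004, -0.2093, 0], "aperture":0}, {"pos":[-0.004, -0.2093, 0.04], "aperture":0}, {"pos":[-0.004, -0.2093, 0.0933], "aperture":0}, {"pos":[-0.004, -0.2093, 0.1267], "aperture":0}, {"pos":[-0.004, -0.2093, 0.1267], "aperture":0}, {"pos":[-0.004, -0.2093, 0.1267], "aperture":0}]'

```text
time: 23.0
position: [0.4239, -0.1728, 0.2273]
tool_rot: [-2.532, -1.86, -0.0]
ft_force: [-0.2, 0.1, -0.8]
grip_width: 0.25
grip_force: 20.0
```

```bash
python3 -c "
from h import *
st=ctrl.get_state();print(st['position'],tooldelta(st,[.4236,-.1714]))"
```

```text
[ 0.42394144 -0.17277946  0.22729758] [ 1.21406968e-03 -7.38594680e-04  9.64517707e-08]
```

To row units: 0.027 m is 0.036, 0.025 m is 0.0333.

Request:
nudge_tcp --motion '[{"pos":[0.0013, -0.0007, 0.0133], "aperture":0}, {"pos":[0.0013, -0.0007, 0.0227], "aperture":0}, {"pos":[0.0013, -0.0007, 0.0293], "aperture":0}, {"pos":[0.0013, -0.0007, 0.0333], "aperture":0}, {"pos":[0.0013, -0.0007, 0.036], "aperture":0}, {"pos":[0.0013, -0.0007, 0.036], "aperture":0}, {"pos":[0.0013, -0.0007, 0.036], "aperture":0}]'

```text
time: 23.7
position: [0.4237, -0.1726, 0.201]
tool_rot: [-2.533, -1.857, 0.003]
ft_force: [-5.6, 1.3, 15.2]
grip_width: 0.25
grip_force: 20.0
```

To row units: 0.2 m is 0.2667, -0.15 m is -0.2.

Request:
nudge_tcp --motion '[{"aperture":0.5}, {"aperture":0.5}, {"aperture":0.5}, {"pos":[0, 0, -0.04], "aperture":0.5}, {"pos":[0, 0, -0.0933], "aperture":0.5}, {"pos":[0, 0, -0.1467], "aperture":0.5}, {"pos":[0.0667, 0, -0.2], "aperture":0.5}, {"pos":[0.1333, 0, -0.2], "aperture":0.5}, {"pos":[0.2, 0, -0.2], "aperture":0.5}, {"pos":[0.2667, 0.0667, -0.2], "aperture":0.5}, {"pos":[0.2667, 0.0667, -0.2], "aperture":0.5}, {"pos":[0.2667, 0.0667, -0.2], "aperture":0.5}]'

```text
time: 24.9
position: [0.5334, 0.0058, 0.3495]
tool_rot: [-2.527, -1.861, -0.007]
ft_force: [0.1, -0.7, -0.4]
grip_width: 0.501
grip_force: 0.0
```

```bash
python3 - <<'E'
from h import *
t,_=ctrl.get_image("top"); s,_=ctrl.get_image("side"); 
cv2.imwrite("pics/end.png",np.vstack([cv2.resize(t[80:270,30:460,::-1],(640,283)),cv2.resize(s[80:350,40:400,::-1],(400,300))[:, :].copy() if 0 else cv2.resize(s[80:330,30:430,::-1],(640,310))]))
E
```

```text
(no output)
```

View pics/end.png

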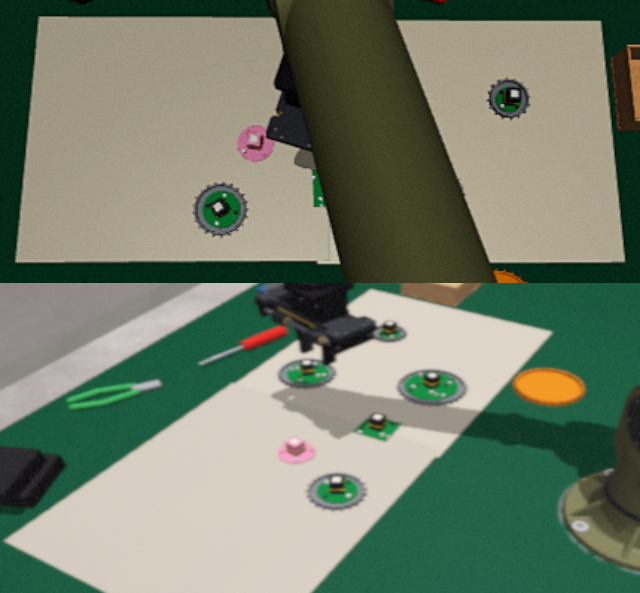

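The lower (side) view shows all four boards lying flat in their housings: S (390,330), L (307,373), XL (432,386) and M (337,490). The square, pink and orange items are untouched, and the gripper is clear.

```bash
python3 -c "
from bench import ctrl
print(ctrl.close_job())"
```

```text
the job is handed in; nothing more can be done
None
```

All four round boards lie flat, component side up, in the housings of their own size, placed smallest to largest in about 25 s; the square board and the look-alikes were not touched, and the job is handed in.

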